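# Reseat and lock a sample chamber lid

### The job

One of the two sample chambers was locked while its lid still stands proud. Pull that chamber's lock knob fully out, press its lid down until it is fully seated, then push the knob fully home again to lock it. Leave the other chamber as it is, and do not disturb the jar, beaker and spatula.

Things in the scene. Friction and masses are not known exactly. Their poses are not given: they have to be found in the camera images.
- proud: To work on: fixed white sample chamber with teal bands, its lid standing proud. Origin: on its underside; z up, front is -x. mm: foot x -105 to 80, y +-70, z 0 to 40; front panel slopes up from (x -80, z 40) to (x -28, z 80), y +-60, and carries the knob; body behind it x -28 to 76, y +-60; on that a head x -44 to 76, y +-65, z 130 to 172; lid on top at x 16, y 0.
- proud_knob_grip (a point): Lock knob of that chamber: black cylinder 38 mm across, 30 mm long, on a 16 mm stem. Point: its middle; z: knob axis, pull direction, 38 deg from vertical, leaning to the front; y: chamber's y. Home: at chamber x -58, z 95 mm, 30 mm off the panel. The head juts out almost over it, so a gripper pointing straight down does not fit: lean it along the axis.
- proud_knob (a joint): That knob's travel in m: 0 fully home (locked), 0.036 fully out at its stop. A detent holds it at either end (about 9 N frees it) and, past halfway, draws it on to the end it is nearer to.
- proud_lid_top (a point): Lid of that chamber: white disc 96 mm across, 12 mm thick, with a boss 44 mm across and 10 mm high in its middle. Point: middle of the boss top, where it is pressed; z up. At z 194 mm when seated, 210 mm when fully raised.
- proud_lid (a joint): That lid's downward travel in m: 0 fully raised (16 mm gap under its rim), 0.016 fully seated. Stiff seal: about 10 N moves it and it stays where it is left. With the knob home a raised lid is blocked after about 5 mm.
- shut: The other chamber, same make, its lid seated and its knob home: leave alone. Same sizes and axes as the first.
- shut_knob_grip (a point): Same knob on the chamber whose lid is already seated, same frame.
- shut_knob (a joint): Travel of that knob in m: 0 home.
- shut_lid_top (a point): Middle of the boss top of the seated lid.
- shut_lid (a joint): Downward travel of that lid in m: 0.016 seated.
- jar: Bystander: capped glass sample jar, 64 mm across, 90 mm high; origin: centre of its underside.
- beaker: Bystander: open glass beaker, 72 mm across, 95 mm high; origin: centre of its underside.
- spatula: Bystander: spatula 180 mm long, lying flat along its x; origin: on the table under its middle.
Not all that is in view belongs to the job. Leave any blue or purple look-alike of the proud alone.

How it is judged:
By the outcome, as a careful person would: the job done as asked, in the order asked, and still so for the second after the job is handed in, with the robot touching nothing.
It also fails if it takes over 56 s, if anything falls off the work surface, if the arm or the gripper's body presses on something with over 40 N, if the wrist force passes 120 N, or if a joint passes its speed limit or range.

### The arm

A 7-joint arm with a two-finger parallel gripper is mounted at the origin on the work surface. World frame = base frame: x ahead of the robot, y to its left, z up, the work surface at z = 0. Lengths are in m, angles in rad, forces in N, time in s.
With the tool pointing down it reaches from about 0.425 to 0.875 m from the base axis. Payload 4.7 kg.
Tool frame: the origin (TCP) lies on the centre line of the jaws, within the pads' length; the fingertips stand 14 mm ahead of it and the grasp point (between the pads) lies 5 mm behind it; z points along the fingers, y is the line along which they close (so a half turn about z gives the same grasp; the last joint's range is limited). The gripper opens to 87 mm and grips with 3 to 60 N. Pads are 19 mm wide; open, the fingers measure 117 mm over their backs; the gripper's body (75 mm by 190 mm) begins 51 mm behind the grasp point.
Start: joints at [1.339, 0.321, -0.07, 1.45, 0.023, 1.371, -0.057], TCP at [0.158, -0.63, 0.237] pointing down, gripper open.
Joint ranges: [-2.86, 2.86], [-0.3, 2.09], [-1.38, 1.24], [0.06, 2.45], [-1.56, 4.7], [0.09, 2.05], [-2.69, 2.69]. Speed limits (rad/s): [2.57, 2.57, 3.14, 3.14, 3.14, 3.14, 3.14].

### API

Orientations are given as a unit quaternion [w, x, y, z].
In Python, from bench import * gives the robot as it stands. The module is installed in compiled form; this text tells all that it offers.
- The arm moves only by the tool drive_tool, never from a script. Its argument "increments" is one flat list of numbers, 6 for each row, row after row: the shift along the world's x, y, z in units of 0.3 m (1.0 is 0.3 m), then the turn, a rotation vector about the world's x, y, z in units of 180 degrees (1.0 is 180 degrees). In form: [x, y, z, ax, ay, az, x, y, z, ax, ay, az, ...]. A call has 1 to 20 rows; each row shifts and turns the commanded pose from where the row before left it; what a row does not reach is not made up. A row lasts 1/10 s, in which the tool goes at most 50 mm and 8.59 degrees, less where a joint would pass 70% of its speed; a pose out of reach is approached as far as the arm can. A call with a number of a shift or a turn outside -1 to 1 is refused whole. A call with a gripper value outside its range is refused whole. "hand" is the opening, from 0 (shut) to 1 (fully open), set as the call begins (left out, the last holds). The fingers move at their own pace and stop on an object; the grip force is fixed at half the most. Time passes only in rows, so rows that do not move let the fingers close. It gives the time, the measured TCP pose, the force, the opening and the grip force at its end, in the units of the state.
- sense(): the state, without advancing time (a new reading comes with each control period).
- snapshot(name): name is "side" or "top"; returns the picture (480x640x3 uint8, red, green, blue); there is no depth.
- calibration(name): a dict with "fx", "fy", "cx", "cy" (pixels), "eye" and "attitude" of the camera in the world. Camera axes: x right, y up, looking along -z (the intrinsics and any distortion apply to the point x, -y, -z); pixel columns grow to the right and rows downward; lengths in m; the calibration is good to about 2 mm. A picture is of the moment at which its call begins. calibration takes no time and is no camera call.
- job_done(): hands the job in; it is judged then, once.
The state is a dict: "time_s": time; "joints": joint angles; "qd": joint speeds; "joint_efforts": joint torques, N m; "eef_pos": TCP position; "orientation": TCP orientation; "contact_force": force on the tool from outside, world axes, zero at the start; "torque": the same for the moment, N m; "finger_gap": finger opening in m; "finger_force": force on a finger pad.
Only numpy, scipy, OpenCV 4.12 (cv2) and the standard library are available. Lean on these libraries where they do the work, as an engineer would, in place of code of your own. Each camera call takes 0.05 s, during which the arm holds its last target. There are 200 camera calls.

## Working session

There is one attempt and no reset: what is moved stays moved. The work goes in short steps, Python scripts to look and compute and a tool call to move; the robot and the scene stay as the last step left them, time stands still between calls to the robot, and variables do not carry over. Pictures are saved under pics/ and viewed, at most 10 in all, crops included, and the job is handed in when it is done.

Besides the shell and the picture viewer there is one more tool, called after "Emit:" as name(argument=value, ...) on one line, values as JSON. drive_tool: Moves the arm, as the interface text tells. Shifts and turns lie within -1 to 1; 1 stands for 0.3 m of shift or 180 degrees of turn. Its arguments: {"type":"object","properties":{"increments":{"type":"array","items":{"type":"number","minimum":-1,"maximum":1}},"hand":{"type":"number"}},"required":["increments"]}

```bash
mkdir -p pics; python3 - <<'E'
from bench import *
import cv2
for n in("side","top"):
    cv2.imwrite(f"pics/{n}0.png",snapshot(n)[:,:,::-1]); print(n,calibration(n))
s=sense();print(s)
E
```

```text
side {'fx': 461.96814176514005, 'fy': 461.96814176514005, 'cx': 316.48463286843725, 'cy': 239.95438010360948, 'eye': array([ 0.42738514, -0.31187006,  1.16682039]), 'attitude': array([ 0.98339782,  0.1463214 , -0.01739314, -0.1059068 ])}
top {'fx': 487.333415642121, 'fy': 487.333415642121, 'cx': 325.00301955388886, 'cy': 229.38398602009696, 'eye': array([ 0.39408768, -0.02035198,  1.57234943]), 'attitude': array([-0.70571318, -0.0327001 ,  0.01416174,  0.70760092])}
{'time_s': 0.1, 'joints': array([ 1.33914277,  0.32175861, -0.07008778,  1.45153625,  0.02263669,
        1.37077069, -0.05687722]), 'qd': array([ 4.29844516e-04, -1.99008715e-03,  1.11178427e-03, -2.89953044e-03,
        8.79535913e-05,  1.94897394e-04,  1.71429202e-03]), 'joint_efforts': array([-2.09944765e-04, -4.92569840e+01, -4.05855132e-01, -3.13401318e+01,
       -6.41035382e-02,  3.93830391e-02,  7.17072635e-05]), 'eef_pos': array([ 0.15797078, -0.63004413,  0.23557297]), 'orientation': array([-8.26747847e-04,  9.92456083e-01,  1.22597764e-01, -1.65376717e-04]), 'contact_force': array([-0.16324429, -0.58973405, -0.31487531]), 'torque': array([-0.01290078,  0.04814189, -0.09289168]), 'finger_force': 0.0, 'finger_gap': 0.0870479141454313}
```

View pics/side0.png

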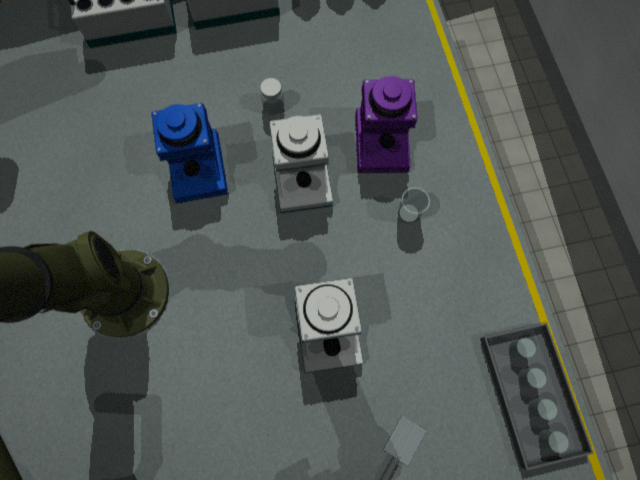

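View pics/top0.png

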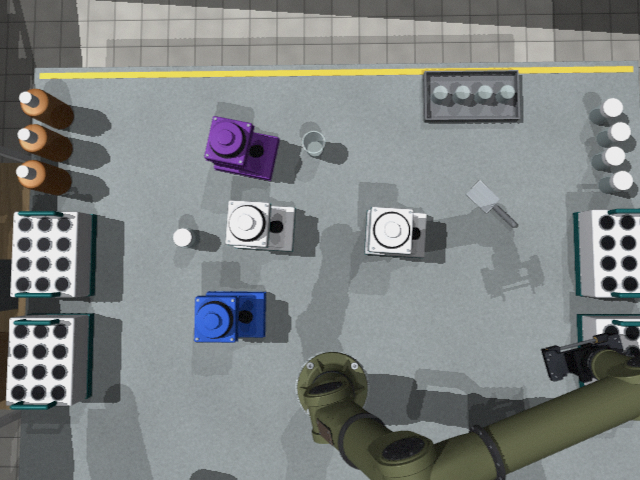

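The side view shows two white chambers, with lids at about (299,135) and (328,308). The look-alikes are blue at (180,125) and purple at (390,97). In the top view the white lids are at (247,222) and (392,231). The chamber at side (299,135) / top (247,222) looks proud, so I'll crop in on both lids.

```bash
python3 - <<'E'
import cv2,numpy as np
s=cv2.imread("pics/side0.png");t=cv2.imread("pics/top0.png")
f=lambda i,x,y:cv2.resize(i[y:y+100,x:x+130],(400,300),interpolation=cv2.INTER_CUBIC)
a=np.vstack([np.hstack([f(s,240,110),f(s,265,275)]),np.hstack([f(t,200,180),f(t,340,180)])])
cv2.imwrite("pics/crop1.png",np.clip(a.astype(float)*1.3,0,255).astype(np.uint8))
E
```

```text
(no output)
```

View pics/crop1.png

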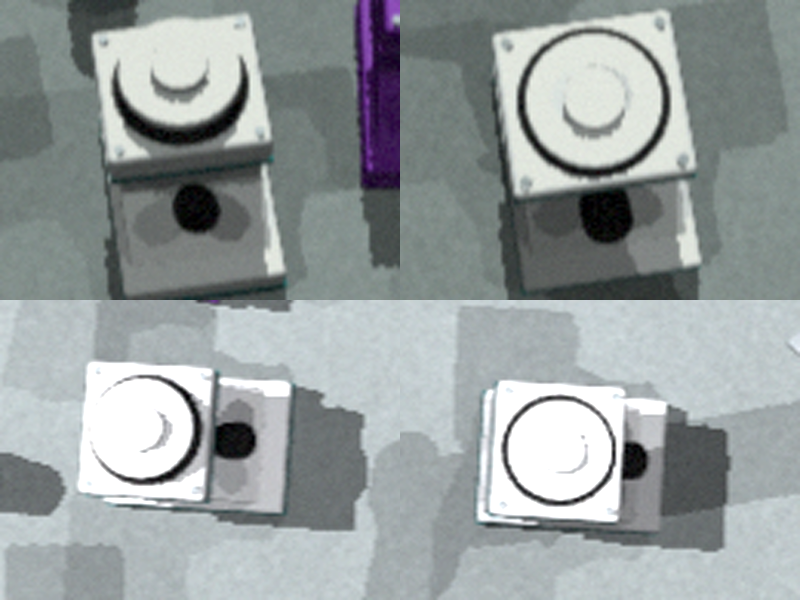

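The crop shows that the left chamber in the top view (upper in the side view) is the proud one: its lid has a thick dark gap under the rim, and its knob is home at top (276,227). The other chamber's lid is flush. I'll measure from the head screws and the knob's dark blob.

```bash
cat >h.py <<'E'
import numpy as np,cv2
from scipy.spatial.transform import Rotation as R
from bench import *
def ray(n,u,v):
    c=calibration(n);q=c["attitude"]
    d=R.from_quat([*q[1:],q[0]]).apply([(u-c["cx"])/c["fx"],-(v-c["cy"])/c["fy"],-1.]);return np.array(c["eye"]),d
def plane(n,u,v,z):
    e,d=ray(n,u,v);return e+d*(z-e[2])/d[2]
def proj(n,p):
    c=calibration(n);q=c["attitude"];x=R.from_quat([*q[1:],q[0]]).inv().apply(np.array(p)-c["eye"])
    return np.array([c["cx"]-c["fx"]*x[0]/x[2],c["cy"]+c["fy"]*x[1]/x[2]])
def tri(a,b):
    A=[];B=[]
    for e,d in(a,b):
        d=d/np.linalg.norm(d);P=np.eye(3)-np.outer(d,d);A.append(P);B.append(P@e)
    x=np.linalg.lstsq(np.vstack(A),np.hstack(B),rcond=None)[0]
    return x,[np.linalg.norm(P@x-b) for P,b in zip(A,B)]
E
python3 - <<'E'
from h import *
f=lambda x,y,x0,y0:(x0+(x+.5)*.325-.5,y0+(y+.5)/3-.5)
T=[f(x,y,200,180) for x,y in[(95,71),(207,74),(202,193),(87,189)]]
S=[f(x,y,240,110) for x,y in[(104,42),(240,25),(260,132),(119,152)]]
for n,P in(("top",T),("side",S)):
    q=np.array([plane(n,*p,.172) for p in P]);print(n,q[:,:2].round(4).tolist(),q.mean(0).round(4))
c={}
for n,(x,y,w,h) in(("top",(262,212,30,30)),("side",(290,165,30,30))):
    g=cv2.cvtColor(cv2.imread(f"pics/{n}0.png"),6)[y:y+h,x:x+w];m=(g<45).astype(np.uint8)
    k,l,st,ce=cv2.connectedComponentsWithStats(m);i=1+st[1:,4].argmax()
    c[n]=ce[i]+[x,y];print(n,c[n],st[i])
print("knob",tri(ray("top",*c["top"]),ray("side",*c["side"])))
# head top outlines
for n,(x,y,w,h) in(("top",(215,190,60,65)),("side",(262,105,75,65))):
    pass
E
```

```text
top [[0.564, 0.2908], [0.5605, 0.1846], [0.4455, 0.1886], [0.4496, 0.2971]] [0.5049 0.2403 0.172 ]
side [[0.456, 0.2953], [0.5646, 0.2879], [0.5591, 0.1901], [0.4488, 0.196]] [0.5071 0.2423 0.172 ]
top [275.60144928 226.41304348] [  7   9  14  12 138]
side [303.215625 174.871875] [  0   0  30  23 320]
knob (array([0.50028018, 0.16396964, 0.13409508]), [np.float64(0.0012830278172411016), np.float64(0.0012830278172415522)])
```

```bash
cat >>h.py <<'E'
yaw=np.radians(87.);C=np.array([.506,.2413])
Rz=lambda:R.from_euler('z',yaw)
def ch(x,y,z):  # chamber mm -> world m
    p=Rz().apply([(x-16)/1e3,y/1e3,z/1e3]);return p+[*C,0]
ax=lambda:Rz().apply([-np.sin(np.radians(38)),0,np.cos(np.radians(38))])
E
python3 - <<'E'
from h import *
K=ch(-58,0,95);print(K,ax(),ch(16,0,210))
out=[]
for n,(x,y) in(("top",(200,180)),("side",(240,110))):
    i=cv2.imread(f"pics/{n}0.png")[y:y+100,x:x+130];i=cv2.resize(i,(800,600),interpolation=2)
    def P(p):
        u=proj(n,p);return tuple(int(v) for v in((u[0]-x+.5)*800/130,(u[1]-y+.5)*6))
    def poly(L,c): cv2.polylines(i,[np.array([P(p) for p in L])],True,c,1)
    poly([ch(*p,172) for p in[(-44,-65),(-44,65),(76,65),(76,-65)]],(0,0,255))
    poly([ch(*p,40) for p in[(-105,-70),(-105,70),(80,70),(80,-70)]],(0,160,0))
    t=np.linspace(0,6.28,40)
    poly([ch(16+22*np.cos(a),22*np.sin(a),210) for a in t],(255,0,0))
    poly([ch(16+48*np.cos(a),48*np.sin(a),200) for a in t],(255,0,255))
    for h in(15,-15):poly([ch(-58+19*np.cos(a)*.788-.616*h,19*np.sin(a),95+.616*19*np.cos(a)+.788*h) for a in t],(0,255,255))
    out.append(i[:,60:640] if n=="top" else i[:,100:680])
o=np.hstack(out);cv2.imwrite("pics/ov.png",cv2.resize(o,(800,int(600*800/o.shape[1])),interpolation=cv2.INTER_AREA))
E
```

```text
[0.50212714 0.16740141 0.095     ] [-0.03222123 -0.61481773  0.78801075] [0.506  0.2413 0.21  ]
```

View pics/ov.png

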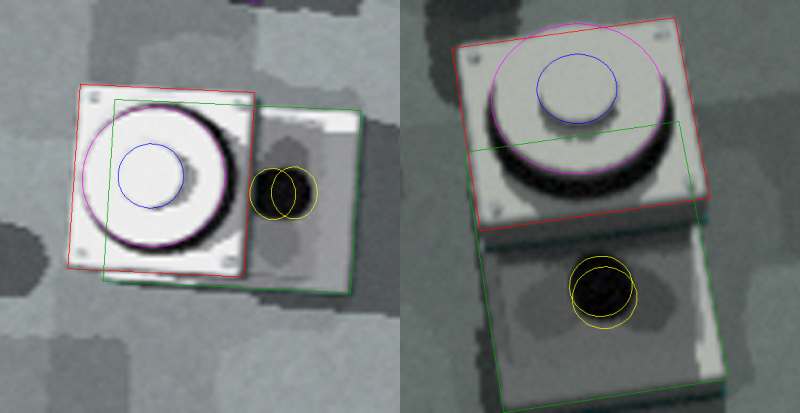

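The overlay fits both views to within about 2 mm: head, foot, raised lid and knob. Now moving toward the pre-grasp pose on the knob axis.

Emit:
drive_tool(increments=[0.0973,0.0767,0.0413,0,0,0.0405,0.0973,0.0767,0.0413,0,0,0.0405,0.0973,0.0767,0.0413,0,0,0.0405,0.0973,0.0767,0.0413,0,0,0.0405,0.0973,0.0767,0.0413,0,0,0.0405,0.0973,0.0767,0.0413,0,0,0.0405,0.0973,0.0767,0.0413,0,0,0.0405,0.0973,0.0767,0.0413,0,0,0.0405,0.0973,0.0767,0.0413,0,0,0.0405,0.0973,0.0767,0.0413,0,0,0.0405,0,0,0,0,0,0], hand=1)

```text
time_s: 1.2
eef_pos: [0.4557, -0.3948, 0.3621]
orientation: [0.001, 0.721, 0.693, 0.002]
contact_force: [1.1, 1.0, 0.1]
finger_gap: 0.0871
finger_force: 0.0
```

Emit:
drive_tool(increments=[0.0142,0.1287,-0.0108,0.0211,-0.0011,0,0.0142,0.1287,-0.0108,0.0211,-0.0011,0,0.0142,0.1287,-0.0108,0.0211,-0.0011,0,0.0142,0.1287,-0.0108,0.0211,-0.0011,0,0.0142,0.1287,-0.0108,0.0211,-0.0011,0,0.0142,0.1287,-0.0108,0.0211,-0.0011,0,0.0142,0.1287,-0.0108,0.0211,-0.0011,0,0.0142,0.1287,-0.0108,0.0211,-0.0011,0,0.0142,0.1287,-0.0108,0.0211,-0.0011,0,0.0142,0.1287,-0.0108,0.0211,-0.0011,0,0,0,0,0,0,0,0,0,0,0,0,0])

```text
time_s: 2.4
eef_pos: [0.4922, -0.0147, 0.3274]
orientation: [-0.224, 0.686, 0.651, 0.236]
contact_force: [0.4, 0.0, -0.0]
finger_gap: 0.0867
finger_force: 0.0
```

```bash
cat >>h.py <<'E'
def err(off,back=0.,tcp=None):
    s=sense();Z=-ax();Y=-Rz().apply([0,1,0]);X=np.cross(Y,Z)
    Rt=R.from_matrix(np.c_[X,Y,Z]);q=s["orientation"];Rc=R.from_quat([*q[1:],q[0]])
    T=ch(-58,0,95)+(off-.005)*ax()
    np.set_printoptions(precision=4,suppress=True)
    d=T-s["eef_pos"]
    print("t",s["time_s"],"pos",s["eef_pos"],"shift units",d/.3,"axial/lat mm",1e3*d@ax(),1e3*d@X,1e3*d@Y)
    print("turn units",(Rt*Rc.inv()).as_rotvec()/np.pi,"F",s["contact_force"],"gap",s["finger_gap"],s["finger_force"],"j",s["joints"])
E
python3 -c "
from h import *
err(.09)"
```

```text
t 2.4 pos [ 0.4922 -0.0147  0.3274] shift units [ 0.0241  0.4329 -0.5514] axial/lat mm -210.4225200895374 0.6540732455346188 0.42754809868148946
turn units [ 0.0001 -0.0005  0.0002] F [ 0.4217  0.0368 -0.0498] gap 0.08669387508749964 0.0 j [ 0.9505  0.1011 -0.5846  1.6971 -0.5703  1.5872  0.3661]
```

Emit:
drive_tool(increments=[0.0034,0.0618,-0.0788,0,0,0,0.0034,0.0618,-0.0788,0,0,0,0.0034,0.0618,-0.0788,0,0,0,0.0034,0.0618,-0.0788,0,0,0,0.0034,0.0618,-0.0788,0,0,0,0.0034,0.0618,-0.0788,0,0,0,0.0034,0.0618,-0.0788,0,0,0,0.0017,0.0309,-0.0394,0,0,0,0.0017,0.0309,-0.0394,0,0,0,0,0,0,0,0,0])

```text
time_s: 3.4
eef_pos: [0.5001, 0.1338, 0.1379]
orientation: [-0.225, 0.686, 0.651, 0.236]
contact_force: [-0.3, 0.7, 0.3]
finger_gap: 0.0872
finger_force: 0.0
```

```bash
python3 -c "
from h import *
err(0)
o=[]
for n,(x,y) in(('top',(200,180)),('side',(240,110))):
    i=snapshot(n)[y:y+100,x:x+130,::-1]; o.append(cv2.resize(i,(400,300),interpolation=2))
cv2.imwrite('pics/pre.png',np.hstack(o))"
```

```text
t 3.4 pos [0.5001 0.1338 0.1379] shift units [ 0.0071  0.1224 -0.156 ] axial/lat mm -59.53693365007159 0.1647037494177397 0.2143529243789104
turn units [-0.0002 -0.0008 -0.    ] F [-0.275   0.711   0.2591] gap 0.08724220126238325 0.0 j [ 0.7683  0.2264 -0.7062  1.9966 -0.5978  1.0733  0.3393]
```

View pics/pre.png

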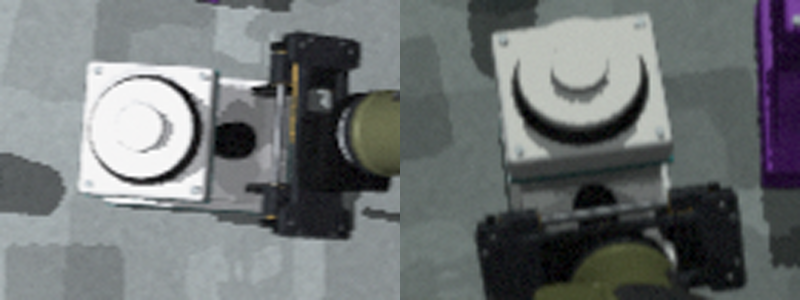

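The open fingers straddle the knob symmetrically: they sit at crop rows about 95 and 188, with the knob at 140. I'll advance and close.

Emit:
drive_tool(increments=[0.0022,0.0408,-0.052,0,0,0,0.0022,0.0408,-0.052,0,0,0,0.0013,0.0204,-0.026,0,0,0,0.0013,0.0204,-0.026,0,0,0,0,0,0,0,0,0])

```text
time_s: 4.0
eef_pos: [0.5027, 0.1709, 0.0919]
orientation: [-0.225, 0.686, 0.651, 0.236]
contact_force: [-0.5, 0.7, 0.1]
finger_gap: 0.0872
finger_force: 0.0
```

Emit:
drive_tool(increments=[0,0,0,0,0,0,0,0,0,0,0,0,0,0,0,0,0,0,0,0,0,0,0,0,0,0,0,0,0,0,0,0,0,0,0,0,0,0,0,0,0,0,0,0,0,0,0,0], hand=0)

```text
time_s: 4.8
eef_pos: [0.5029, 0.1707, 0.0922]
orientation: [-0.224, 0.686, 0.651, 0.236]
contact_force: [-0.5, -0.2, 0.4]
finger_gap: 0.0372
finger_force: 30.0
```

```bash
python3 -c "
from h import *
err(0)"
```

```text
t 4.8 pos [0.5029 0.1707 0.0922] shift units [-0.002  -0.0008 -0.0037] axial/lat mm -0.7116891359752723 -0.9104218832984192 -0.5819985262032498
turn units [-0.0002 -0.0001  0.0001] F [-0.5361 -0.1945  0.4068] gap 0.03717310648372347 29.99657716602087 j [ 0.7003  0.3052 -0.7245  2.0336 -0.5898  0.9305  0.3219]
```

Gap is 37 mm at 30 N, so the knob is held. Now pulling 36 mm along the axis.

Emit:
drive_tool(increments=[-0.0004,-0.0082,0.0105,0,0,0,-0.0004,-0.0082,0.0105,0,0,0,-0.0004,-0.0082,0.0105,0,0,0,-0.0004,-0.0082,0.0105,0,0,0,-0.0004,-0.0082,0.0105,0,0,0,-0.0004,-0.0082,0.0105,0,0,0,-0.0004,-0.0082,0.0105,0,0,0,-0.0004,-0.0082,0.0105,0,0,0,-0.0004,-0.0082,0.0105,0,0,0,0,0,0,0,0,0,0,0,0,0,0,0])

```text
time_s: 5.9
eef_pos: [0.5015, 0.1486, 0.1206]
orientation: [-0.225, 0.686, 0.651, 0.236]
contact_force: [-3.2, -1.4, 0.8]
finger_gap: 0.037
finger_force: 30.0
```

```bash
python3 -c "
from h import *
err(0.036);print(sense()['contact_force']@ax())"
```

```text
t 5.9 pos [0.5015 0.1486 0.1206] shift units [-0.0011 -0.0008 -0.0039] axial/lat mm -0.7639673555408926 -0.9222130824548531 -0.31927583740799514
turn units [-0.0002 -0.0003 -0.0001] F [-3.1909 -1.413   0.7884] gap 0.037036545738700646 29.996594726108015 j [ 0.7434  0.2545 -0.716   2.0123 -0.5956  1.0181  0.3322]
1.5928766864291808
```

Emit:
drive_tool(increments=[0,-0.0041,0.0053,0,0,0,0,-0.002,0.0027,0,0,0,0,0,0,0,0,0])

```text
time_s: 6.2
eef_pos: [0.5013, 0.1485, 0.1208]
orientation: [-0.224, 0.686, 0.651, 0.236]
contact_force: [7.2, 12.1, -19.5]
finger_gap: 0.0375
finger_force: 30.0
```

```bash
python3 -c "
from h import *
err(0.036);print(sense()['contact_force']@ax())"
```

```text
t 6.2 pos [0.5013 0.1485 0.1208] shift units [-0.0007 -0.0004 -0.0046] axial/lat mm -1.0059684387838952 -0.958067771526788 -0.19261896429293004
turn units [-0.  0. -0.] F [  7.174   12.0899 -19.4888] gap 0.03745939615033156 30.045313951559365 j [ 0.7448  0.2531 -0.7171  2.0131 -0.596   1.0177  0.3327]
-23.02161527156396
```

The stop is confirmed: 23 N with no further travel. Release and retreat.

Emit:
drive_tool(increments=[0,0.0041,-0.0053,0,0,0,0,0.002,-0.0027,0,0,0,0,0,0,0,0,0])

```text
time_s: 6.5
eef_pos: [0.5015, 0.1486, 0.1206]
orientation: [-0.225, 0.686, 0.651, 0.236]
contact_force: [-4.7, -0.8, 0.2]
finger_gap: 0.0373
finger_force: 30.0
```

Emit:
drive_tool(increments=[0,0,0,0,0,0,0,0,0,0,0,0,0,0,0,0,0,0,0,0,0,0,0,0,0,0,0,0,0,0,-0.0011,-0.0205,0.0263,0,0,0,-0.0022,-0.041,0.0525,0,0,0,-0.0043,-0.082,0.105,0,0,0,-0.0043,-0.082,0.105,0,0,0,-0.0043,-0.082,0.105,0,0,0,0,0,0,0,0,0], hand=1)

```text
time_s: 7.6
eef_pos: [0.5, 0.0516, 0.2427]
orientation: [-0.22, 0.688, 0.65, 0.238]
contact_force: [-0.4, 0.2, 0.1]
finger_gap: 0.0866
finger_force: 0.0
```

```bash
python3 -c "
from h import *
err(0.036)
o=[]
for n,(x,y) in(('top',(200,180)),('side',(240,110))):
    i=snapshot(n)[y:y+100,x:x+130,::-1]; o.append(cv2.resize(i,(400,300),interpolation=2))
cv2.imwrite('pics/out.png',np.hstack(o))"
```

```text
t 7.6 pos [0.5    0.0516 0.2427] shift units [ 0.0037  0.3223 -0.411 ] axial/lat mm -156.6400824473422 0.23377694315198028 -3.96124129513119
turn units [0.0011 0.0023 0.0022] F [-0.4452  0.2385  0.1434] gap 0.0866146991556389 0.0 j [ 0.8882  0.1173 -0.6464  1.8579 -0.5931  1.3604  0.3622]
```

View pics/out.png

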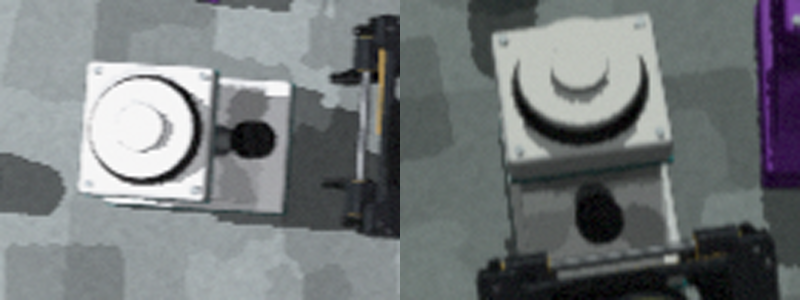

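The knob is clearly out, with its stem visible (knob at crop (253,140), previously 237). Now over the lid with the tool pointing down and the fingers shut.

Emit:
drive_tool(increments=[0,0,0.133,0,0,0,0,0,0.133,0,0,0,0.0033,0.1056,0,-0.0352,0.0018,0,0.0033,0.1056,0,-0.0352,0.0018,0,0.0033,0.1056,0,-0.0352,0.0018,0,0.0033,0.1056,0,-0.0352,0.0018,0,0.0033,0.1056,0,-0.0352,0.0018,0,0.0033,0.1056,0,-0.0352,0.0018,0,0,0,0,0,0,0,0,0,0,0,0,0], hand=0)

```text
time_s: 8.7
eef_pos: [0.5003, 0.2505, 0.3167]
orientation: [-0.002, 0.722, 0.692, -0.001]
contact_force: [0.4, 0.6, 0.2]
finger_gap: 0.0149
finger_force: 0.0
```

```bash
python3 -c "
from h import *
s=sense();q=s['orientation'];print(R.from_quat([*q[1:],q[0]]).as_matrix().round(3),s['eef_pos'],(ch(16,0,224)-s['eef_pos'])/.3,s['finger_gap'])"
```

```text
[[ 0.043  0.999 -0.004]
 [ 0.999 -0.043  0.001]
 [ 0.001 -0.004 -1.   ]] [0.50030169 0.25050239 0.31667098] [ 0.01899436 -0.03067465 -0.30890326] 0.01494116191423565
```

Emit:
drive_tool(increments=[0.019,-0.031,-0.08,0,0,0,0,0,-0.08,0,0,0,0,0,-0.08,0,0,0,0,0,-0.04,0,0,0,0,0,0,0,0,0,0,0,0,0,0,0])

```text
time_s: 9.3
eef_pos: [0.509, 0.2364, 0.2351]
orientation: [0.001, 0.726, 0.688, 0.0]
contact_force: [0.2, -0.1, -0.5]
finger_gap: 0.0006
finger_force: 0.0
```

Emit:
drive_tool(increments=[0,0,-0.0133,0,0,0,0,0,-0.0133,0,0,0,0,0,-0.0133,0,0,0,0,0,-0.0133,0,0,0,0,0,0,0,0,0])

```text
time_s: 9.8
eef_pos: [0.5088, 0.2373, 0.219]
orientation: [0.001, 0.725, 0.688, 0.0]
contact_force: [-0.9, -1.6, 3.9]
finger_gap: 0.0004
finger_force: 1.7
```

Emit:
drive_tool(increments=[0,0,-0.0133,0,0,0,0,0,-0.0133,0,0,0,0,0,-0.01,0,0,0,0,0,0,0,0,0])

```text
time_s: 10.2
eef_pos: [0.5088, 0.2373, 0.2085]
orientation: [0.001, 0.725, 0.688, 0.0]
contact_force: [-1.1, -1.8, 6.1]
finger_gap: 0.0002
finger_force: 3.3
```

Emit:
drive_tool(increments=[0,0,-0.0067,0,0,0,0,0,0,0,0,0])

```text
time_s: 10.4
eef_pos: [0.5088, 0.2374, 0.2083]
orientation: [0.001, 0.725, 0.688, 0.0]
contact_force: [-4.8, -3.5, 17.5]
finger_gap: 0.0008
finger_force: 8.4
```

Emit:
drive_tool(increments=[0,0,-0.0067,0,0,0,0,0,0,0,0,0,0,0,0,0,0,0])

```text
time_s: 10.7
eef_pos: [0.5089, 0.2374, 0.2081]
orientation: [0.002, 0.725, 0.688, 0.0]
contact_force: [-8.5, -6.8, 28.1]
finger_gap: 0.0005
finger_force: 13.7
```

Emit:
drive_tool(increments=[0,0,0.02,0,0,0,0,0,0.08,0,0,0,0,0,0.1,0,0,0,0,0,0.1,0,0,0,0,0,0.1,0,0,0,0,0,0,0,0,0])

```text
time_s: 11.3
eef_pos: [0.5101, 0.2386, 0.3273]
orientation: [0.002, 0.725, 0.688, 0.003]
contact_force: [0.1, 1.0, 0.4]
finger_gap: 0.0007
finger_force: 0.0
```

```bash
python3 -c "
from h import *
err(.16)"
```

```text
t 11.3 pos [0.5101 0.2386 0.3273] shift units [-0.0431 -0.555  -0.3672] axial/lat mm 15.961358095165636 -199.37262185234482 -4.204664570991174
turn units [ 0.2102 -0.009   0.0006] F [0.1286 1.0365 0.4349] gap 0.0006507256417088065 0.0 j [ 0.3878  0.2102 -1.0103  1.5037  0.1802  1.519  -0.6728]
```

The lid is seated: it stops at tip height 0.194 m with 28 N. Back to the knob axis, fingers shut, to push.

Emit:
drive_tool(increments=[-0.0072,-0.0925,-0.0612,0.035,-0.0015,0.0001,-0.0072,-0.0925,-0.0612,0.035,-0.0015,0.0001,-0.0072,-0.0925,-0.0612,0.035,-0.0015,0.0001,-0.0072,-0.0925,-0.0612,0.035,-0.0015,0.0001,-0.0072,-0.0925,-0.0612,0.035,-0.0015,0.0001,-0.0072,-0.0925,-0.0612,0.035,-0.0015,0.0001,0,0,0,0,0,0,0,0,0,0,0,0])

```text
time_s: 12.1
eef_pos: [0.495, 0.0694, 0.2118]
orientation: [-0.226, 0.687, 0.65, 0.233]
contact_force: [0.2, 1.3, 0.4]
finger_gap: 0.0005
finger_force: 0.0
```

```bash
python3 -c "
from h import *
err(.08)
o=[]
for n,(x,y) in(('top',(200,180)),('side',(240,110))):
    i=snapshot(n)[y:y+100,x:x+130,::-1]; o.append(cv2.resize(i,(400,300),interpolation=2))
cv2.imwrite('pics/seat.png',np.hstack(o))"
```

```text
t 12.1 pos [0.495  0.0694 0.2118] shift units [ 0.0156  0.173  -0.1923] axial/lat mm -77.5213413593249 5.512457718869072 1.9551147670717794
turn units [ 0.0004 -0.0027  0.0002] F [0.1985 1.3467 0.4001] gap 0.0004990020084945069 0.0 j [ 0.9936  0.1626 -0.8031  1.8994 -0.5612  1.2872  0.3398]
```

View pics/seat.png

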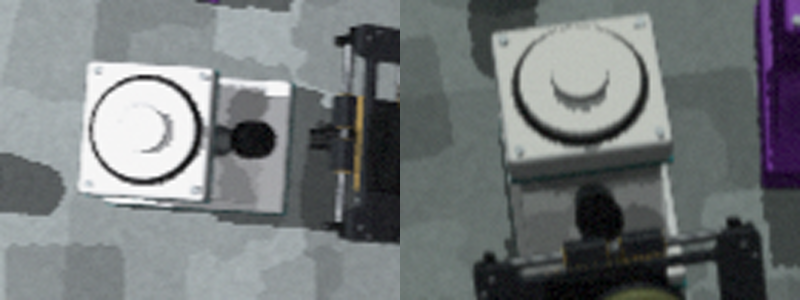

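The lid is now flush with a thin, even ring (crop (145,130)), and the knob is still out at (253,140). I'll approach and push.

Emit:
drive_tool(increments=[0.0039,0.0433,-0.0481,0,-0.0027,0,0.0039,0.0433,-0.0481,0,0,0,0.0039,0.0433,-0.0481,0,0,0,0.0039,0.0433,-0.0481,0,0,0,0,0,0,0,0,0])

```text
time_s: 12.7
eef_pos: [0.4985, 0.1266, 0.1553]
orientation: [-0.223, 0.682, 0.655, 0.235]
contact_force: [-0.9, 0.2, -0.4]
finger_gap: 0.0002
finger_force: 0.0
```

```bash
python3 -c "
from h import *
err(.034)"
```

```text
t 12.7 pos [0.4985 0.1266 0.1553] shift units [ 0.009   0.0766 -0.125 ] axial/lat mm -43.7554644827271 -4.8899070951463735 1.4795806268764
turn units [ 0.001   0.0008 -0.0034] F [-0.9336  0.2039 -0.4298] gap 0.00016685334296649576 0.0 j [ 0.9073  0.2257 -0.8436  1.9776 -0.5576  1.1034  0.3134]
```

Emit:
drive_tool(increments=[0.002,-0.0004,-0.02,0,0,-0.0034,0.0007,0.0077,-0.0105,0,0,0,0.0007,0.0077,-0.0105,0,0,0,0.0007,0.0077,-0.0105,0,0,0,0.0007,0.0077,-0.0105,0,0,0,0.0007,0.0077,-0.0105,0,0,0,0.0007,0.0077,-0.0105,0,0,0,0.0007,0.0077,-0.0105,0,0,0,0.0007,0.0077,-0.0105,0,0,0,0.0007,0.0077,-0.0105,0,0,0,0,0,0,0,0,0])

```text
time_s: 13.8
eef_pos: [0.5023, 0.1437, 0.1207]
orientation: [-0.221, 0.688, 0.649, 0.237]
contact_force: [0.2, -0.3, -0.3]
finger_gap: 0.0005
finger_force: 0.0
```

```bash
python3 -c "
from h import *
err(.034);print(sense()['contact_force']@ax())"
```

```text
t 13.8 pos [0.5023 0.1437 0.1207] shift units [-0.0037  0.0195 -0.0094] axial/lat mm -5.786617213943096 2.8159830223561975 -1.4114650754694988
turn units [0.001  0.0008 0.0021] F [ 0.2416 -0.3255 -0.3472] gap 0.000528825276209078 0.0 j [ 0.8639  0.2811 -0.8439  2.0112 -0.5454  0.9988  0.2972]
-0.08127976287957014
```

Emit:
drive_tool(increments=[-0.0017,0.0065,-0.0031,0,0,0,-0.001,0.0065,-0.0031,0,0,0,-0.001,0.0065,-0.0031,0,0,0,0,0.0041,-0.0053,0,0,0,0,0,0,0,0,0])

```text
time_s: 14.3
eef_pos: [0.5016, 0.1505, 0.1168]
orientation: [-0.221, 0.688, 0.649, 0.237]
contact_force: [-0.1, 0.2, -0.1]
finger_gap: 0.0006
finger_force: 0.0
```

```bash
python3 -c "
from h import *
err(.034);print(sense()['contact_force']@ax())"
```

```text
t 14.3 pos [0.5016 0.1505 0.1168] shift units [-0.0015 -0.0032  0.0036] axial/lat mm 1.4439873216952681 -0.11283575243319854 -0.3958492479873337
turn units [0.0011 0.0011 0.0023] F [-0.073   0.2319 -0.0658] gap 0.0006194866479753643 0.0 j [ 0.8541  0.2847 -0.8479  2.0183 -0.5474  0.9813  0.2919]
-0.1920088329153149
```

Emit:
drive_tool(increments=[0.0002,0.0031,-0.004,0,0,0,0.0002,0.0031,-0.004,0,0,0,0,0,0,0,0,0])

```text
time_s: 14.6
eef_pos: [0.5019, 0.1507, 0.1163]
orientation: [-0.222, 0.688, 0.649, 0.237]
contact_force: [-10.5, -12.2, 20.8]
finger_gap: 0.0006
finger_force: 12.3
```

```bash
python3 -c "
from h import *
err(.034);print(sense()['contact_force']@ax())
o=[]
for n,(x,y) in(('top',(200,180)),('side',(240,110))):
    i=snapshot(n)[y:y+100,x:x+130,::-1]; o.append(cv2.resize(i,(400,300),interpolation=2))
cv2.imwrite('pics/push.png',np.hstack(o))"
```

```text
t 14.6 pos [0.5019 0.1507 0.1163] shift units [-0.0024 -0.0038  0.0051] axial/lat mm 1.9246961882808704 0.02731758679235119 -0.6745415039868828
turn units [0.0008 0.0006 0.0023] F [-10.5294 -12.2312  20.8026] gap 0.0005598617007245847 12.266293144784868 j [ 0.8518  0.2874 -0.8462  2.017  -0.5462  0.9815  0.2904]
24.25192458734703
```

View pics/push.png

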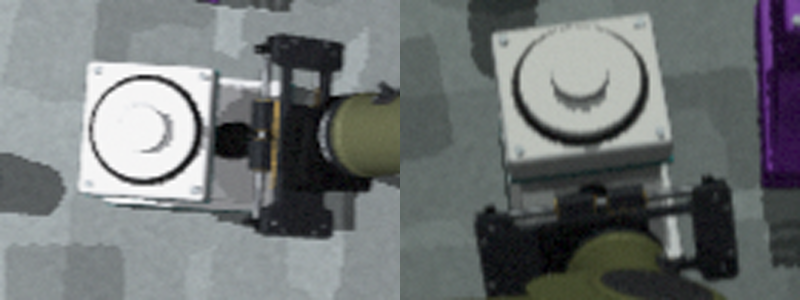

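The knob meets a hard stop at home with 24 N, and the lid is still flush. Retreat for a final check.

Emit:
drive_tool(increments=[-0.0005,-0.01,0.0131,0,0,0,-0.0022,-0.041,0.0525,0,0,0,-0.0043,-0.082,0.105,0,0,0,-0.0043,-0.082,0.105,0,0,0,-0.0043,-0.082,0.105,0,0,0,-0.0043,-0.082,0.105,0,0,0,-0.0043,-0.082,0.105,0,0,0,0,0,0,0,0,0,0,0,0,0,0,0])

```text
time_s: 15.6
eef_pos: [0.4949, 0.0135, 0.2917]
orientation: [-0.22, 0.689, 0.649, 0.237]
contact_force: [-0.4, 0.3, -0.4]
finger_gap: 0.0003
finger_force: 0.0
```

```bash
python3 -c "
from h import *
print(sense()['contact_force'])
o=[]
for n,(x,y) in(('top',(200,180)),('side',(240,110))):
    i=snapshot(n)[y:y+100,x:x+130,::-1]; o.append(cv2.resize(i,(400,300),interpolation=2))
cv2.imwrite('pics/fin.png',np.vstack([np.hstack(o),cv2.resize(snapshot('top')[100:400,130:530,::-1],(800,600))[:300]]))"
```

```text
[-0.43806622  0.26709972 -0.41227474]
```

View pics/fin.png

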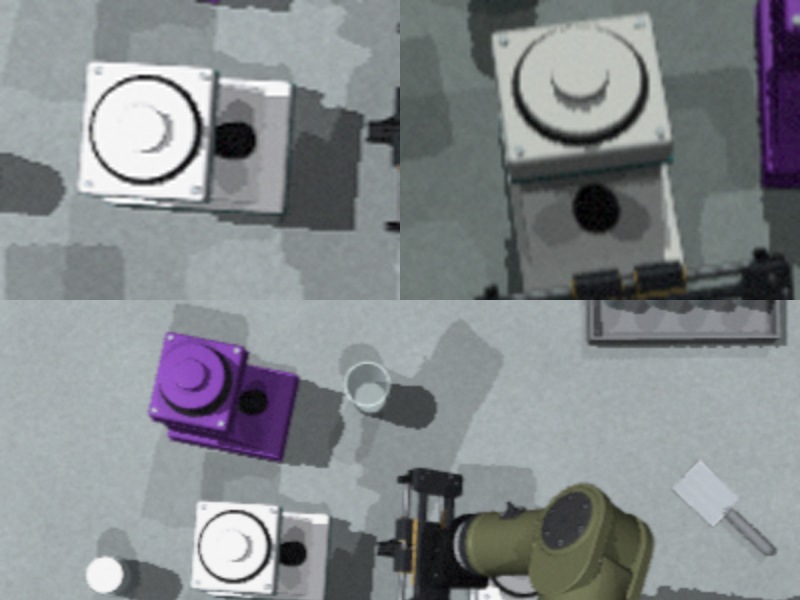

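The knob is back at its home position (crop (236,140), same as at the start), the lid is flush, and the jar, beaker and spatula haven't moved. Handing in.

```bash
python3 -c "
from bench import *
print(job_done())"
```

```text
the job is handed in; nothing more can be done
None
```

The job is handed in at about 16 s of robot time: I pulled the proud chamber's knob out to its stop, pressed its lid down until seated, and pushed the knob home again, without touching the other chamber, jar, beaker or spatula.

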